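Set the clamp screw on a car-radio bench fixture

TASK

Turn the winged clamp screw on top of the radio fixture clockwise until it seats fully, then back it off a quarter turn so the pressure plate just clears the radio, and keep hold of it: finish with the gripper still holding the wing steadily at that setting, so that someone else can fix the lock nut. Leave the round guide lock knob on the same bridge as it is and do not disturb the things lying around the fixture.

Things in the scene. Friction and masses are not known exactly. Their poses are not given: they have to be found in the camera images.
- fixture: Fixture bolted to the table, holding a car radio (155 x 178 x 50 mm). Origin: centre of the underside; baseplate 210 mm (x) by 260 mm (y), z up. A dark steel bridge bar, 45 mm (x) by 262 mm (y), stands over the radio on posts at y = +-112 mm; bridge top 116 mm above the table, post caps 121 mm. Below it a plate goes down onto the radio's lid as the clamp screw is turned in.
- clamp_screw (a joint): Turn of the winged clamp screw, rad; vertical axis at the fixture's middle (x = y = 0). Grows as it is tightened, clockwise from above: 0 fully raised, 4.2 fully seated (hard stop), 2.63 a quarter turn back from seated. Starts between 0.5 and 2.2, so it takes two or more grasps. Needs about 0.08 N m, far more at the stops; stays where it is left; does not rise or sink.
- wing_grip (a point): Grip point on the clamp screw's axis, 157 mm above the table; x along the wing, z up, turns with the screw. The wing is a steel bar 44 mm long (x), 12 mm thick (y), 136 to 166 mm above the table; below it a collar of 18 mm and a boss of 26 mm diameter. Pinch its thickness from above. Seated, it lies along the bridge (fixture y); a quarter turn back, across it (fixture x).
- guide_lock (a joint): Turn of the round knurled guide lock knob, rad, 0 at the start, easily turned (about 0.03 N m). To be left alone.
- lock_top (a point): Centre of the top face of the round knurled guide lock knob: 26 mm diameter, 15 mm high, vertical axis, on the bridge 83 mm to the +y side of the clamp screw; its top is 131 mm above the table.
- cleaner: Loose white cleaner bottle, 60 mm diameter, 160 mm tall, standing beside the fixture; origin at the centre of its underside. Bystander.
- can: Loose plain metal drink can, 56 mm diameter, 120 mm tall, standing beside the fixture; origin at the centre of its underside. Bystander.
- crimper: Loose crimping pliers lying flat, about 150 mm long along x, 50 mm wide, 12 mm high; origin on the table under the pivot. Bystander.
- parts_tray: Loose white compartment tray, 100 x 140 x 30 mm; origin at the centre of its underside. Bystander.

How it is judged (in metres and radians):
On the way:
1. the clamp screw is turned in until it is fully seated (value of joint clamp_screw above 4.11 rad), for 0.2 s.
At the end, for the whole second after the job is handed in: After seating (joint over 4.11 rad for 0.2 s), the clamp screw stands a quarter turn back (joint 2.63, within 0.25 rad), still, gripped by the fingers (over 5 N, TCP within 35 mm of the grip point); guide lock within 0.25 rad and bystanders within 30 mm of their start (value of joint clamp_screw between 2.379 and 2.879 rad and velocity of joint clamp_screw between -0.05 and 0.05 rad/s and contact force between the fingers and clamp_screw above 5 N and distance between the grasp point and wing_grip below 0.035 m and value of joint guide_lock between -0.25 and 0.25 rad and distance of each of cleaner, can, crimper, parts_tray from where it was at the start of the episode below 0.03 m); the arm keeps its last pose, push and grip.
It fails at once if the round guide lock knob is turned (value of joint guide_lock above 0.25 rad or value of joint guide_lock below -0.25 rad).
It fails at once if the cleaner is pushed away or tipped (distance of cleaner from where it was at the start of the episode above 0.03 m or angle between cleaner's own z axis and vertical above 0.4 rad).
It fails at once if the can is pushed away or tipped (distance of can from where it was at the start of the episode above 0.03 m or angle between can's own z axis and vertical above 0.4 rad).
It fails at once if the crimper is pushed away or tipped (distance of crimper from where it was at the start of the episode above 0.03 m or angle between crimper's own z axis and vertical above 0.4 rad).
It fails at once if the parts_tray is pushed away or tipped (distance of parts_tray from where it was at the start of the episode above 0.03 m or angle between parts_tray's own z axis and vertical above 0.4 rad).
It also fails if it takes over 59 s, if anything falls off the work surface, if the arm or the gripper's body presses on something with over 40 N, if the wrist force passes 120 N, or if a joint passes its speed limit or range.

ROBOT

A 6-joint arm with a two-finger parallel gripper is mounted at the origin on the work surface. World frame = base frame: x ahead of the robot, y to its left, z up, the work surface at z = 0. Lengths are in mm, angles in rad, forces in N, time in s.
With the tool pointing down it reaches from about 400 to 925 mm from the base axis. Payload 12.5 kg.
Tool frame: the origin (TCP) lies between the finger pads, 19 mm behind the fingertips; this is the grasp point; z points along the fingers, y is the line along which they close (so a half turn about z gives the same grasp; the last joint's range is limited). The gripper opens to 95 mm and grips with 3 to 60 N. Pads are 20 mm wide; open, the fingers measure 119 mm over their backs; the gripper's body (75 mm by 180 mm) begins 59 mm behind the grasp point.
Start: joints at [1.194, 0.491, 1.559, -0, 1.092, -0.106], TCP at [167.171, 602.245, 233.461] pointing down, gripper open.
Joint ranges: [-3.1, 3.1], [-0.84, 2.19], [0.05, 2.79], [-1.13, 4.28], [0.06, 2.93], [-2.69, 2.69]. Speed limits (rad/s): [2.22, 2.22, 2.79, 3.14, 3.14, 3.14].

INTERFACE

Orientations are given as [roll, pitch, yaw] about the fixed x, y, z axes, in that order (R = Rz(yaw) Ry(pitch) Rx(roll)).
In Python, from cell import env, eyes gives the robot as it stands.
- The arm moves only by the shell command python3 -m inch 'ROWS'. ROWS is JSON, a list of rows, each a list of 3 entries, a list of its own where there are three numbers: the shift along the tool's x, y, z in units of 60 mm (1.0 is 60 mm), then the turn about the tool's z in units of 5 degrees (1.0 is 5 degrees), then the closure, from -1 (fully open) to 1 (shut). In form: [[[tx, ty, tz], turn, claw], ...]. A call has exactly 10 rows; each row shifts and turns the commanded pose from where the row before left it, along the tool's axes as they then stand; what a row does not reach is not made up. A row lasts 1/8 s, in which the tool goes at most 62.5 mm and 10.7 degrees, less where a joint would pass 70% of its speed; a pose out of reach is approached as far as the arm can. A call is refused whole if a number of a shift passes 1 or a number of a turn 1, either way. A call with a gripper value outside its range is refused whole. The fingers move at their own pace and stop on an object; the grip force is fixed at half the most. Time passes only in rows, so rows that do not move let the fingers close, or fill a call up. It gives the time, the measured TCP pose, the force, the opening and the grip force at its end, in the units of the state.
- env.state(): the state, without advancing time (a new reading comes with each control period).
- eyes.read_camera(name): name is "scene" or "top" or "wrist"; returns a dict with "pixels" (420x560x3 uint8, red, green, blue), "fx", "fy", "cx", "cy" (pixels), "extrinsics" (4x4, takes a point from world to camera coordinates). Camera axes: x right, y down, z forward; pixel columns grow to the right and rows downward; lengths in mm; the calibration is good to about 2 mm. The wrist camera is an equidistant fisheye: a pixel r from the principal point sees the ray r / f radians off the axis. A picture is of the moment at which its call begins. There is no depth.
- env.job_done(): hands the job in; it is judged then, once.
Trained networks look in a picture, given as the dict that the camera call returned (one of the last four; its "shot" number tells which), for a name from the list of things; names that differ only in an ending like _2 or _b are one class to them, and where a whole thing is asked for, a point or a joint stands for the part that bears it (a point fixed in the world has none). Each returns a list of dicts, best first, with "score" (0 to 1); they miss things now and then, are a little off and sometimes report something else, mostly with a low value. They report only what shows in the picture. A call takes as long as a camera call.
- eyes.boxes_of(name, picture): "centre" ([row, column] in pixels, amid what is visible of it).
- eyes.cut_out(name, picture): "mask" (420x560 bool, what is visible of it) and "centre" ([row, column] in pixels, amid what is visible of it).
- eyes.spot_point(name, picture): "centre" ([row, column] in pixels: a listed point, or the origin of a listed thing).
The state is a dict: "t": time; "joints": joint angles; "qvel": joint speeds; "tau": joint torques, N m; "eef_pos": TCP position; "tcp_rot": TCP orientation; "ft_force": force on the tool from outside, world axes, zero at the start; "moment": the same for the moment, N m; "opening": opening from 0.0 (shut) to 1.0 (fully open); "grip_force": force on a finger pad.
Only numpy, scipy, OpenCV 4.12 (cv2) and the standard library are available. Lean on these libraries where they do the work, as an engineer would, in place of code of your own. Each camera call takes 0.05 s, during which the arm holds its last target. There are 200 camera calls.

## Working session

There is one attempt and no reset: what is moved stays moved. The work goes in short steps, Python scripts to look and compute and a shell command to move; the robot and the scene stay as the last step left them, time stands still between calls to the robot, and variables do not carry over. Pictures are saved under pics/ and viewed, at most 10 in all, crops included, and the job is handed in when it is done.

```bash
mkdir -p pics; ls; cat > h.py <<'E'
import numpy as np, cv2
from cell import env, eyes
def ray(p,rc):
    r,c=rc; E=np.array(p["extrinsics"]); R=E[:3,:3]; t=E[:3,3]
    d=np.array([(c-p["cx"])/p["fx"],(r-p["cy"])/p["fy"],1.])
    return -R.T@t, R.T@d
def atz(p,rc,z):
    o,d=ray(p,rc); return o+d*(z-o[2])/d[2]
def proj(p,X):
    E=np.array(p["extrinsics"]); q=E[:3,:3]@np.array(X)+E[:3,3]
    return np.array([p["cy"]+p["fy"]*q[1]/q[2],p["cx"]+p["fx"]*q[0]/q[2]])
def save(p,n): cv2.imwrite("pics/"+n,cv2.cvtColor(p["pixels"],cv2.COLOR_RGB2BGR))
E
python3 - <<'E'
from h import *
np.set_printoptions(precision=1,suppress=True)
Z={"wing_grip":157,"lock_top":131,"fixture":0,"cleaner":0,"can":0,"crimper":0,"parts_tray":0}
for cam in("top","scene"):
    p=eyes.read_camera(cam); save(p,cam+"0.png"); print(cam,ray(p,(210,280)))
    for n,z in Z.items():
        for s in eyes.spot_point(n,p)[:2]: print(n,round(s["score"],2),np.array(s["centre"]),atz(p,s["centre"],z))
print(env.state())
E
```

```text
pics
top (array([404.3,  60.7, 984.8]), array([ 0.2,  0. , -1. ]))
wing_grip 0.75 [234.9 352.8] [515.4 -76.3 157. ]
wing_grip 0.66 [323.3 257.6] [347.9 111.8 157. ]
lock_top 0.69 [259.6 312.8] [469.6   2.1 131. ]
fixture 0.73 [248.8 340.9] [504.1 -73.1   0. ]
cleaner 0.75 [271.  246.1] [454.9 148.3   0. ]
can 0.98 [183.8 401. ] [ 659.1 -223.3    0. ]
can 0.42 [215.1 438.6] [ 581.6 -307.4    0. ]
crimper 0.85 [325.  257.8] [333.4 121.1   0. ]
parts_tray 0.64 [212.1 439.8] [ 588.8 -310.8    0. ]
scene (array([ 983.2, -456.4, 1156.5]), array([-0.4,  0.4, -0.8]))
wing_grip 0.61 [366.  186.3] [ 637.8 -337.3  157. ]
wing_grip 0.6 [236.6 233.4] [509.1 -75.4 157. ]
lock_top 0.69 [209.6 245.5] [467.9   4.8 131. ]
fixture 0.73 [267.9 238.9] [505.6 -70.5   0. ]
cleaner 0.91 [199.3 285.3] [458.9 155.5   0. ]
can 0.7 [353.4 236.8] [ 647.3 -226.8    0. ]
crimper 0.67 [180.6 237.8] [322.5 118.6   0. ]
parts_tray 0.72 [366.4 188.2] [ 587.3 -316.5    0. ]
{'t': 0.8, 'joints': array([ 1.2,  0.5,  1.6,  0. ,  1.1, -0.1]), 'qvel': array([-0., -0., -0., -0.,  0.,  0.]), 'tau': array([ -0. , -61.2, -25.8,   0.1,   0. ,   0. ]), 'eef_pos': array([167.2, 602.2, 233.5]), 'tcp_rot': array([3.1, 0. , 2.9]), 'ft_force': array([ 0.2,  0.1, -0.3]), 'moment': array([-0., -0., -0.]), 'grip_force': 0.0, 'opening': 1.0012726928068614}
```

```bash
python3 - <<'E'
from h import *
p=eyes.read_camera("top")
a=p["pixels"][150:350,200:467]; cv2.imwrite("pics/crop1.png",cv2.cvtColor(cv2.resize(a,None,fx=3,fy=3,interpolation=cv2.INTER_CUBIC),cv2.COLOR_RGB2BGR))
m=eyes.cut_out("wing_grip",p)
for k in m[:2]:
    ys,xs=np.nonzero(k["mask"]); W=np.array([atz(p,(y,x),166)[:2] for y,x in zip(ys,xs)],np.float32)
    print(k["score"],len(xs),W.mean(0),cv2.minAreaRect(W))
for n in("fixture","parts_tray"):
    k=eyes.cut_out(n,p)[0]; ys,xs=np.nonzero(k["mask"]);print(n,len(xs),cv2.minAreaRect(np.array([atz(p,(y,x),10)[:2] for y,x in zip(ys,xs)],np.float32)))
print(env.state()["tcp_rot"])
E
```

```text
0.59 177 [508.23083 -67.67398] ((508.83404541015625, -67.13422393798828), (16.961666107177734, 46.907928466796875), 51.56373977661133)
fixture 10330 ((518.4627685546875, -84.86923217773438), (210.2456817626953, 295.0058898925781), 29.407373428344727)
parts_tray 2775 ((583.5440673828125, -317.31201171875), (103.8282470703125, 153.94573974609375), 24.190845489501953)
[3.14149679e+00 3.82078876e-06 2.87081065e+00]
```

View pics/crop1.png

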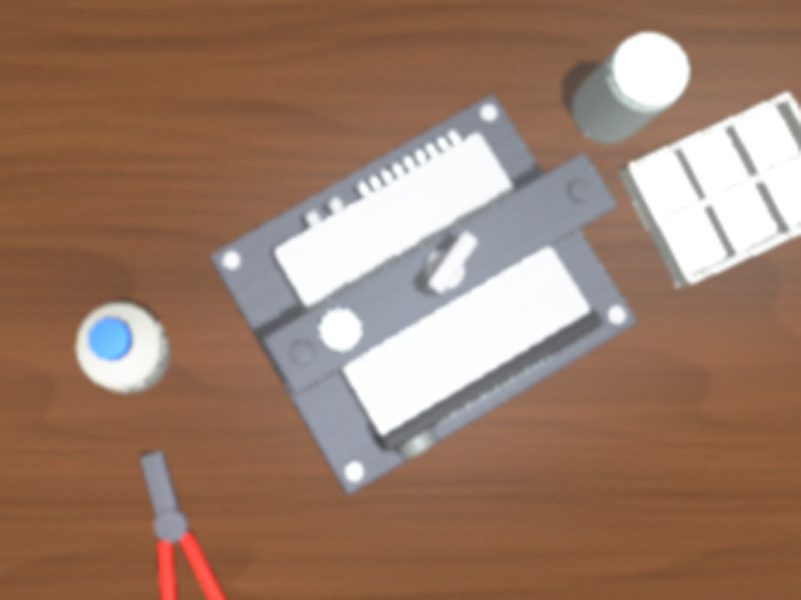

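View pics/scene0.png

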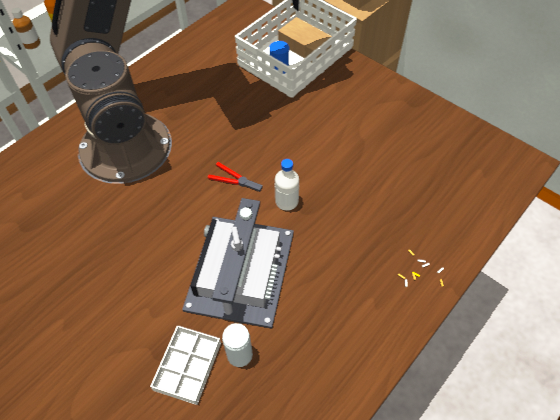

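The top picture shows the wing at crop (453,262), lying at about -35° in the world. The knob is at (340,330), and the fixture yaw comes out near 30°. That puts the screw at about 0.6 rad. Joint 6 range should allow the whole turn in one grasp starting at yaw ≈ 2.5. Next I move above the wing.

```bash
python3 -m inch '[[[-0.52,-0.25,0],0,-1],[[-0.52,-0.25,0],0,-1],[[-0.52,-0.25,0],0,-1],[[-0.52,-0.25,0],0,-1],[[-0.52,-0.25,0],0,-1],[[-0.52,-0.25,0],0,-1],[[-0.52,-0.25,0],0,-1],[[-0.52,-0.25,0],0,-1],[[-0.52,-0.25,0],0,-1],[[-0.52,-0.25,0],0,-1]]'
python3 -m inch '[[[-0.33,-0.68,0],0,-1],[[-0.33,-0.68,0],0,-1],[[-0.33,-0.68,0],0,-1],[[-0.33,-0.68,0],0,-1],[[-0.33,-0.68,0],0,-1],[[-0.33,-0.68,0],0,-1],[[-0.33,-0.68,0],0,-1],[[-0.33,-0.68,0],0,-1],[[-0.33,-0.68,0],0,-1],[[-0.33,-0.68,0],0,-1]]'
python3 -m inch '[[[0,0,0],1,-1],[[0,0,0],1,-1],[[0,0,0],1,-1],[[0,0,0],1,-1],[[0,0,0],0,-1],[[0,0,0],0,-1],[[0,0,0],0,-1],[[0,0,0],0,-1],[[0,0,0],0,-1],[[0,0,0],0,-1]]'
cat >> h.py <<'E'
def fray(p,rc):
    E=np.array(p["extrinsics"]); R=E[:3,:3]
    a=np.array([(rc[1]-p["cx"])/p["fx"],(rc[0]-p["cy"])/p["fy"]]); th=np.hypot(*a)
    d=np.array([*(a/max(th,1e-9)*np.sin(th)),np.cos(th)])
    return -R.T@E[:3,3], R.T@d
def fatz(p,rc,z):
    o,d=fray(p,rc); return o+d*(z-o[2])/d[2]
E
python3 - <<'E'
from h import *
np.set_printoptions(precision=3,suppress=True)
s=env.state(); print(s["t"],s["eef_pos"],s["tcp_rot"],s["joints"])
p=eyes.read_camera("wrist"); save(p,"w1.png"); print(ray(p,(210,280)))
for n,z in(("wing_grip",157),("lock_top",131)):
    for k in eyes.spot_point(n,p)[:2]: print(n,k["score"],k["centre"],fatz(p,k["centre"],z))
for k in eyes.cut_out("wing_grip",p)[:2]:
    ys,xs=np.nonzero(k["mask"]); print(k["score"],cv2.minAreaRect(np.array([fatz(p,(y,x),166)[:2] for y,x in zip(ys,xs)],np.float32)))
E
```

```text
t: 2.25
eef_pos: [428.5, 373.5, 233.5]
tcp_rot: [3.141, 0.0, 2.871]
ft_force: [-0.5, 0.1, 1.1]
opening: 0.997
grip_force: 0.0
t: 3.5
eef_pos: [509.5, -73.4, 233.6]
tcp_rot: [3.141, 0.0, 2.871]
ft_force: [-0.6, -0.5, 0.2]
opening: 0.998
grip_force: 0.0
t: 4.75
eef_pos: [509.3, -71.8, 233.4]
tcp_rot: [3.141, -0.0, 2.522]
ft_force: [-0.2, 0.1, -0.9]
opening: 0.995
grip_force: 0.0
4.75 [509.307 -71.836 233.42 ] [ 3.141 -0.     2.522] [-0.269  0.334  1.826  0.     0.981 -1.22 ]
(array([448.45 , -27.666, 384.813]), array([ 0.238, -0.174, -0.956]))
wing_grip 0.76 [221.1, 285.3] [514.35  -70.988 157.   ]
lock_top 0.66 [116.4, 331.7] [473.007   2.898 131.   ]
lock_top 0.55 [46.3, 409.9] [460.371  91.427 131.   ]
0.64 ((509.69244384765625, -68.89505767822266), (15.523218154907227, 48.836341857910156), 55.2491455078125)
```

View pics/w1.png

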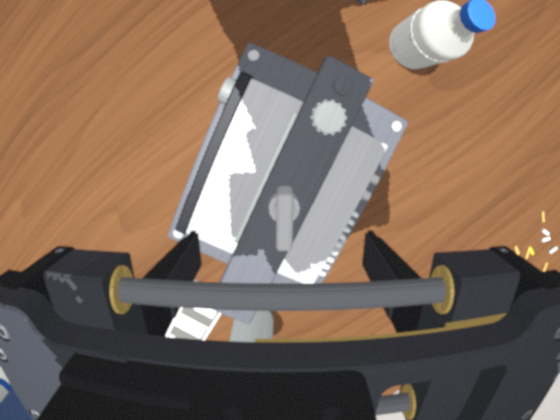

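The wing runs vertically in the wrist picture at column 285, rows 187–250. That means the tool x axis is aligned with it. Next I compute the lateral offset from its edges.

```bash
python3 - <<'E'
from h import *
np.set_printoptions(precision=2,suppress=True)
s=env.state(); y=s["tcp_rot"][2]; X=np.array([np.cos(y),np.sin(y)]);Y=np.array([np.sin(y),-np.cos(y)])
p=eyes.read_camera("wrist")
f=lambda v:np.array([(v-s["eef_pos"][:2])@X,(v-s["eef_pos"][:2])@Y])
g=lambda rc,z:f(fatz(p,rc,z)[:2])
k=eyes.cut_out("wing_grip",p)[0]["mask"]
for r in range(180,256,6):
    c=np.nonzero(k[r])[0]
    if len(c): print(r,c.min(),c.max()+1,g((r,c.min()),166),g((r,c.max()+1),166))
for n,z in(("wing_grip",157),("lock_top",131)):
    for q in eyes.spot_point(n,p)[:1]: print(n,g(q["centre"],z))
a=cv2.resize(p["pixels"][170:260,230:340],None,fx=6,fy=6,interpolation=cv2.INTER_NEAREST);cv2.imwrite("pics/w2.png",a[...,::-1])
E
```

```text
186 280 290 [25.1  -0.27] [25.11  6.63]
192 277 293 [20.83 -2.35] [20.85  8.75]
198 277 293 [16.53 -2.36] [16.54  8.79]
204 275 294 [12.17 -3.77] [12.19  9.54]
210 273 296 [ 7.78 -5.2 ] [ 7.79 11.  ]
216 275 294 [ 3.33 -3.81] [3.34 9.65]
222 276 293 [-1.17 -3.12] [-1.16  9.  ]
228 276 293 [-5.73 -3.13] [-5.72  9.05]
234 276 293 [-10.35  -3.15] [-10.34   9.11]
240 276 293 [-15.04  -3.17] [-15.04   9.18]
246 276 293 [-19.8  -3.2] [-19.8    9.24]
wing_grip [-1.79  5.32]
lock_top [72.6  37.55]
```

View pics/w2.png

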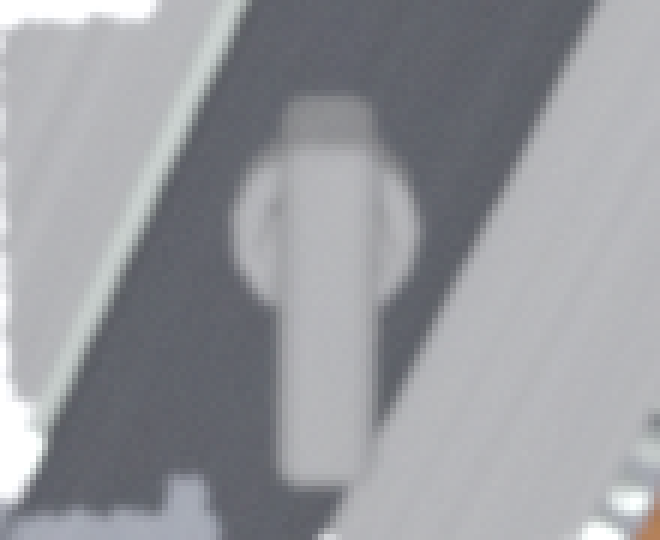

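The wing's top face spans rows 194–251 at columns 276–292 and measures 43 mm long, as it should. Its centre is at tool offset (-2, +3). I lower by 76 mm and close.

```bash
python3 -m inch '[[[-0.035,0.05,0],0,-1],[[0,0,0.2],0,-1],[[0,0,0.2],0,-1],[[0,0,0.2],0,-1],[[0,0,0.2],0,-1],[[0,0,0.2],0,-1],[[0,0,0.15],0,-1],[[0,0,0.1],0,-1],[[0,0,0.02],0,-1],[[0,0,0],0,-1]]'
python3 -m inch '[[[0,0,0],0,1],[[0,0,0],0,1],[[0,0,0],0,1],[[0,0,0],0,1],[[0,0,0],0,1],[[0,0,0],0,1],[[0,0,0],0,1],[[0,0,0],0,1],[[0,0,0],0,1],[[0,0,0],0,1]]'
python3 -c "from h import *; s=env.state();print(s['moment'],s['ft_force'],s['joints'])"
```

```text
t: 6.4
eef_pos: [512.9, -70.7, 157.4]
tcp_rot: [3.141, 0.0, 2.522]
ft_force: [0.4, -0.3, 0.5]
opening: 1.0
grip_force: 0.0
t: 7.65
eef_pos: [512.3, -71.3, 157.2]
tcp_rot: [-3.14, -0.0, 2.522]
ft_force: [-4.1, -6.1, 1.9]
opening: 0.125
grip_force: 30.0
[-1.25525467  0.6236208   0.00685399] [-4.057816   -6.1333337   1.91371475] [-2.65490392e-01  4.38275160e-01  1.90513582e+00 -1.70371400e-03
  7.98986527e-01 -1.21550408e+00]
```

```bash
python3 -m inch '[[[0,-0.01,0],0.5,1],[[0,0,0],1,1],[[0,0,0],1,1],[[0,0,0],1,1],[[0,0,0],1,1],[[0,0,0],1,1],[[0,0,0],1,1],[[0,0,0],1,1],[[0,0,0],0.5,1],[[0,0,0],0,1]]'
python3 - <<'E'
from h import *
s=env.state();print(s['moment'],s['ft_force'],s['joints'])
p=eyes.read_camera("wrist");save(p,"w3.png")
E
```

```text
t: 8.9
eef_pos: [512.1, -71.5, 157.2]
tcp_rot: [-3.141, 0.0, 1.824]
ft_force: [-2.6, -5.6, 1.7]
opening: 0.121
grip_force: 30.0
[-0.99492149  0.55803952 -0.04028103] [-2.61593455 -5.5687893   1.70227949] [-2.66173412e-01  4.37976358e-01  1.90573135e+00 -7.78905360e-04
  7.98392315e-01 -5.18751484e-01]
```

View pics/w3.png

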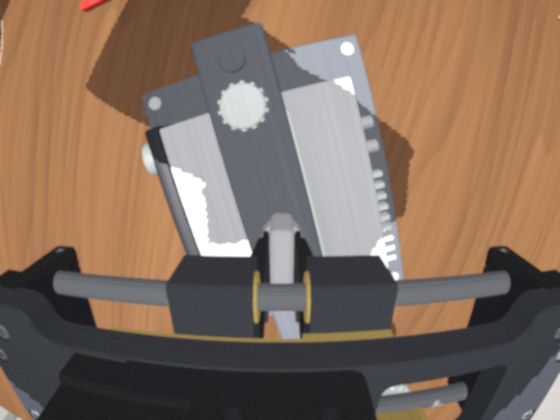

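The wing has turned with the gripper: it is still between the pads and upright in the picture at column 283. I continue turning.

```bash
for i in 1 2; do python3 -m inch '[[[0,0,0],1,1],[[0,0,0],1,1],[[0,0,0],1,1],[[0,0,0],1,1],[[0,0,0],1,1],[[0,0,0],1,1],[[0,0,0],1,1],[[0,0,0],1,1],[[0,0,0],1,1],[[0,0,0],1,1]]' | sed -n 2,6p; python3 -c "from h import *; s=env.state();print(s['moment'],s['joints'])"; done
python3 -m inch '[[[0,0,0],1,1],[[0,0,0],1,1],[[0,0,0],1,1],[[0,0,0],1,1],[[0,0,0],1,1],[[0,0,0],1,1],[[0,0,0],1,1],[[0,0,0],1,1],[[0,0,0],1,1],[[0,0,0],0,1]]'
python3 -c "from h import *; s=env.state();print(s['moment'],s['joints'])"
```

```text
eef_pos: [512.0, -71.5, 157.2]
tcp_rot: [-3.141, 0.001, 0.95]
ft_force: [-4.3, -4.9, 1.4]
opening: 0.126
grip_force: 30.0
[-0.9662903   0.72854457  0.07916717] [-2.66162479e-01  4.37896188e-01  1.90585734e+00 -9.82779654e-04
  7.98676038e-01  3.55722935e-01]
eef_pos: [511.8, -71.3, 157.2]
tcp_rot: [3.141, 0.001, 0.077]
ft_force: [-4.5, -3.3, 3.2]
opening: 0.124
grip_force: 30.0
[-0.81222584  0.93590628  0.04812162] [-2.66048736e-01  4.37822155e-01  1.90600557e+00 -8.30440913e-04
  7.98979430e-01  1.22836751e+00]
t: 12.7
eef_pos: [511.8, -71.1, 157.2]
tcp_rot: [3.141, 0.001, -0.706]
ft_force: [-5.3, -1.6, 3.0]
opening: 0.122
grip_force: 30.0
[-0.52782744  1.04681973 -0.05806256] [-2.65847729e-01  4.37842104e-01  1.90603267e+00 -3.32507281e-04
  7.98995554e-01  2.01111924e+00]
```

```bash
python3 -m inch '[[[0,0,0],0.5,1],[[0,0,0],0.5,1],[[0,0,0],0.5,1],[[0,0,0],0.5,1],[[0,0,0],0.5,1],[[0,0,0],0.5,1],[[0,0,0],0.4,1],[[0,0,0],0.3,1],[[0,0,0],0.2,1],[[0,0,0],0,1]]'
python3 -c "from h import *; s=env.state();print(s['moment'],s['joints'])"
```

```text
t: 13.95
eef_pos: [511.9, -71.1, 157.2]
tcp_rot: [3.141, 0.001, -1.045]
ft_force: [-4.6, -1.8, 3.0]
opening: 0.122
grip_force: 30.0
[-0.38004179  1.08647051 -0.02198051] [-2.65754370e-01  4.37854739e-01  1.90598184e+00 -2.00740479e-04
  7.98975644e-01  2.35053716e+00]
```

```bash
python3 -m inch '[[[0,0,0],0.2,1],[[0,0,0],0.2,1],[[0,0,0],0.2,1],[[0,0,0],0.2,1],[[0,0,0],0.2,1],[[0,0,0],0,1],[[0,0,0],0,1],[[0,0,0],0,1],[[0,0,0],0,1],[[0,0,0],0,1]]'
python3 - <<'E'
from h import *
s=env.state();print(s['moment'],s['joints'])
p=eyes.read_camera("wrist");save(p,"w4.png")
p=eyes.read_camera("top");a=cv2.resize(p["pixels"][190:280,290:410],None,fx=6,fy=6,interpolation=2);cv2.imwrite("pics/t4.png",a[...,::-1])
E
```

```text
t: 15.2
eef_pos: [512.1, -71.3, 157.2]
tcp_rot: [3.141, -0.0, -1.131]
ft_force: [-4.6, -2.8, 3.4]
opening: 0.13
grip_force: 31.5
[-0.50457067  1.02143946  0.82940995] [-2.65743123e-01  4.37920836e-01  1.90576368e+00 -9.83698145e-04
  7.98635824e-01  2.43720340e+00]
```

View pics/w4.png

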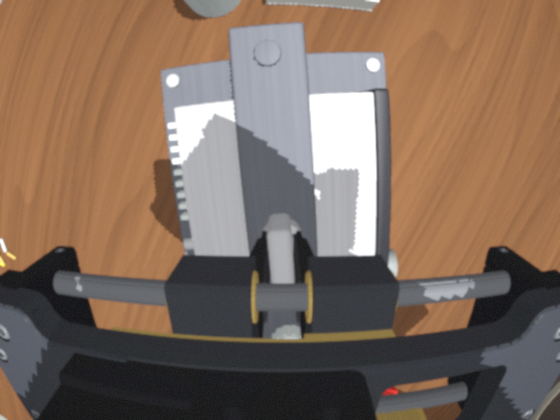

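The moment jumped to 0.83 N m and the wing lies along the bridge, so the screw is on its stop. I press a touch more to be sure, then back off about 93° to yaw ≈ 0.5, which includes the press.

```bash
python3 -m inch '[[[0,0,0],0.3,1],[[0,0,0],0.2,1],[[0,0,0],0,1],[[0,0,0],0,1],[[0,0,0],0,1],[[0,0,0],-0.5,1],[[0,0,0],-0.7,1],[[0,0,0],-1,1],[[0,0,0],-1,1],[[0,0,0],-1,1]]'
python3 -m inch '[[[0,0,0],-1,1],[[0,0,0],-1,1],[[0,0,0],-1,1],[[0,0,0],-1,1],[[0,0,0],-1,1],[[0,0,0],-1,1],[[0,0,0],-1,1],[[0,0,0],-1,1],[[0,0,0],-1,1],[[0,0,0],-1,1]]'
python3 -m inch '[[[0,0,0],-1,1],[[0,0,0],-1,1],[[0,0,0],-1,1],[[0,0,0],-1,1],[[0,0,0],-0.6,1],[[0,0,0],-0.4,1],[[0,0,0],0,1],[[0,0,0],0,1],[[0,0,0],0,1],[[0,0,0],0,1]]'
python3 - <<'E'
from h import *
s=env.state();print(s['moment'],s['joints'])
p=eyes.read_camera("wrist");save(p,"w5.png")
p=eyes.read_camera("scene");save(p,"s5.png")
E
```

```text
t: 16.55
eef_pos: [512.0, -71.3, 157.2]
tcp_rot: [3.141, 0.001, -0.807]
ft_force: [-4.9, -3.9, 3.8]
opening: 0.124
grip_force: 30.0
t: 17.8
eef_pos: [512.1, -71.3, 157.2]
tcp_rot: [3.142, 0.001, 0.065]
ft_force: [-4.5, -3.2, 3.4]
opening: 0.123
grip_force: 30.0
t: 19.05
eef_pos: [512.1, -71.3, 157.2]
tcp_rot: [-3.141, 0.001, 0.499]
ft_force: [-4.3, -3.3, 2.3]
opening: 0.124
grip_force: 29.9
[-0.72654748  0.97287745  0.0485522 ] [-2.65989202e-01  4.37935772e-01  1.90578263e+00 -4.78588017e-04
  7.98541004e-01  8.06253157e-01]
```

View pics/w5.png

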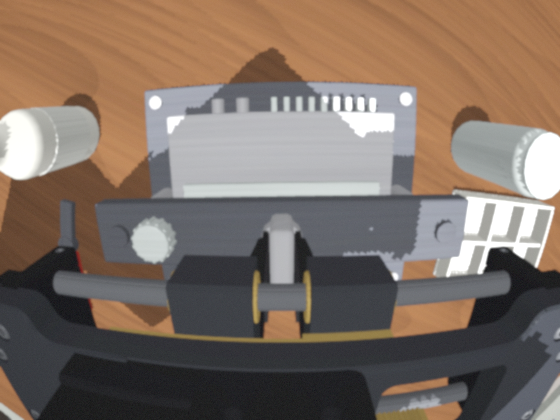

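View pics/s5.png

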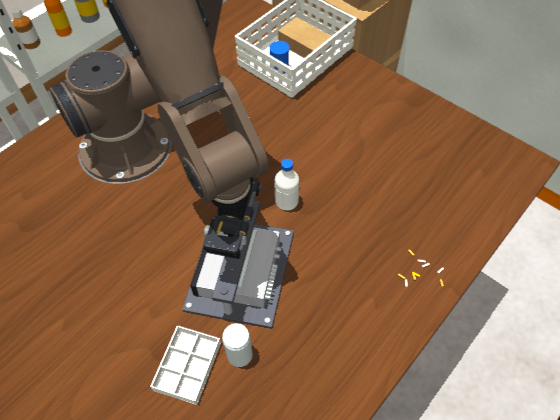

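The wing stands square across the bridge at (220–280, 283) and is held with 30 N. The knob at (240,152) and the things around the fixture are where they were, so I hand in.

```bash
python3 -c "from h import *; print(env.job_done())"
```

```text
the job is handed in; nothing more can be done
None
```

I turned the clamp screw clockwise to its stop and backed it off a quarter turn. The job is handed in (no verdict was returned), with the gripper still holding the wing steadily at 30 N, and the guide lock knob and loose items looked undisturbed in the last pictures.

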